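# Put the mixing bench's small kit back into its fitted holders

### The arm

A 6-joint arm with a two-finger parallel gripper is mounted at the origin on a cart in front of the work surface, level with it; the furniture and walls round the work are solid. World frame = base frame: x ahead of the robot, y to its left, z up, the work surface at z = 0. Lengths are in m, angles in rad, forces in N, time in s.
With the tool pointing down it reaches from about 0.275 to 0.825 m from the base axis. Payload 5.2 kg.
Tool frame: the origin (TCP) lies at the very end of the fingers, on their centre line; the grasp point (between the pads) lies 19 mm behind it; z points along the fingers, y is the line along which they close (so a half turn about z gives the same grasp; the last joint's range is limited). The gripper opens to 93 mm and grips with 3 to 60 N. Pads are 15 mm wide; open, the fingers measure 128 mm over their backs; the gripper's body (75 mm by 188 mm) begins 65 mm behind the grasp point.
Start: joints at [-1.427, 0.259, 1.535, -0, 1.348, -0.203], TCP at [0.187, -0.517, 0.219] pointing down, gripper open.
Joint ranges: [-3.14, 3.14], [-0.91, 2.08], [0.19, 2.58], [-1.22, 4.36], [0.22, 2.71], [-3.12, 3.12]. Speed limits (rad/s): [2.57, 2.57, 3.14, 3.14, 3.14, 3.14].

### API

Orientations are given as [roll, pitch, yaw] about the fixed x, y, z axes, in that order (R = Rz(yaw) Ry(pitch) Rx(roll)).
In Python, from station import bot gives the robot as it stands.
- The arm moves only by the shell command python3 -m crank 'ROWS' [FORCE]. ROWS is a JSON object of lists of equal length, an entry for each row: "hand": the opening, from -1 (shut) to 1 (fully open); "dp": the shift along the tool's x, y, z in m, a list of three; "rotation": the turn, a rotation vector about the tool's x, y, z in degrees, a list of three. In form: {"hand": [hand, ...], "dp": [[tx, ty, tz], ...], "rotation": [[ax, ay, az], ...]}. A call has 1 to 12 rows; each row shifts and turns the commanded pose from where the row before left it, along the tool's axes as they then stand; what a row does not reach is not made up. A row lasts 1/8 s, in which the tool goes at most 62.5 mm and 10.7 degrees, less where a joint would pass 70% of its speed; a pose out of reach is approached as far as the arm can. A call with a gripper value outside its range is refused whole. The fingers move at their own pace and stop on an object; FORCE is the grip in N (left out, the last holds). Time passes only in rows, so rows that do not move let the fingers close. It gives the time, the measured TCP pose, the force, the opening and the grip force at its end, in the units of the state.
- bot.state(): the state, without advancing time (a new reading comes with each control period).
- bot.snapshot(name): name is "scene" or "top" or "wrist"; returns the picture (480x640x3 uint8, red, green, blue); there is no depth.
- bot.camera_params(name): a dict with "intrinsics" (3x3 intrinsics, pixels), "R" (3x3) and "t" (3): a world point X has camera coordinates R X + t; the wrist camera has in their place "tool_from_camera" (4x4, takes a point from camera to tool coordinates, whose origin is the TCP and whose axes are the flange's). Camera axes: x right, y down, z forward; pixel columns grow to the right and rows downward; lengths in m; the calibration is good to about 2 mm. A picture is of the moment at which its call begins: read the wrist's pose just before it. camera_params takes no time and is no camera call.
- bot.hand_in(): hands the job in; it is judged then, once.
The state is a dict: "t": time; "q": joint angles; "joint_vel": joint speeds; "joint_efforts": joint torques, N m; "eef_pos": TCP position; "orientation": TCP orientation; "contact_force": force on the tool from outside, world axes, zero at the start; "wrist_torque": the same for the moment, N m; "finger_gap": opening from 0.0 (shut) to 1.0 (fully open); "grip_force": force on a finger pad.
Only numpy, scipy, OpenCV 4.12 (cv2) and the standard library are available. Lean on these libraries where they do the work, as an engineer would, in place of code of your own. Each camera call takes 0.05 s, during which the arm holds its last target. There are 200 camera calls.

### The job

The kit from the last mix lies about the bench: put each piece back in its own dark holder, lying or standing fully down on the floor of its recess, and let go. The small paint tin goes upright into the free recess beside the other tin, the air cap, horns up, into the free nest beside the other air cap, the small dark roll of fine-line tape flat into the round dish, the dosing syringe into the cradle with its finger flange in the cross slot, and the cleaning brush into the plain straight trough.

Things in the scene. Friction and masses are not known exactly. Their poses are not given: they have to be found in the camera images.
- paint_tin: loose small lever-lid tin of paint, upright: cylinder 68 mm across, 79 mm high, about 0.13 to 0.25 kg. Origin at the centre of its underside, z up.
- air_cap: loose spray-gun air cap standing on its knurled retaining ring, two horns on top: 34 mm across, 25 mm high, 0.05 kg. Grip it low, on the knurl. Origin at the centre of its underside, z up.
- line_tape: loose small roll of dark fine-line tape lying flat, 58 mm across, 19 mm high (its bore cannot be gripped; take it across the outside). A wider, pale roll of masking tape, 98 mm across, farther to the right is not part of the job. Origin at the centre of its underside, z up.
- dose_syringe: loose dosing syringe, lying: 154 mm long in y, 27 mm high. The barrel, 26 mm wide, runs from y = -33 to +79 mm with its tip at +y; the finger flange, 44 mm wide in x and 3 mm thick, is at y = -32.5 mm; the thin plunger runs on to y = -77 mm. It balances near y = +20 mm. Origin on the underside at mid-length.
- clean_brush: loose spray-gun cleaning brush with handle, lying along its y: 172 mm long, 18 mm wide and high, balances at its middle. Origin on the underside at mid-length, z up. It may lie either way round in its trough. (A marker, a ball pen and a spatula on the bench are not part of the job.)
- tin_tray: fixed dark moulded tray, 98 (x) by 206 (y) by 20 mm high, with two round recesses, each 80 mm across and 12 mm deep with its floor at z = 8 mm, centred at y = -50 and y = +50 mm. The one at -50 already holds another tin (68 mm across, its top at z = 87 mm), loose; the one at +50 is free. Origin under its centre, z up.
- cap_block: fixed dark moulded block, 62 (x) by 126 (y) by 16 mm high, with two round nests, each 44 mm across and 7 mm deep with its floor at z = 9 mm, centred at y = -31 and y = +31 mm. The one at -31 already holds another air cap (34 mm across, its top at z = 34 mm), loose; the one at +31 is free. Origin under its centre, z up.
- tape_dish: fixed dark moulded square dish, 98 by 98 by 13 mm high, with one round recess at its centre, 70 mm across and 7 mm deep, floor at z = 6 mm. Origin under its centre, z up.
- syringe_cradle: fixed dark moulded cradle, 86 (x) by 196 (y) by 20 mm high: a channel along y, 38 mm wide, 172 long, and a cross slot for the syringe's flange at y = -32.5 mm, 58 mm in x, 12 mm wide; both 12 mm deep, floor at z = 8 mm. The syringe fits only with its axes the same way as the cradle's (tip to +y, away from the slot), its origin over the cradle's. Origin under its centre, z up.
- brush_trough: fixed dark moulded block, 62 (x) by 208 (y) by 14 mm high, with one straight channel along y at its centre, 31 mm wide, 186 mm long and 7 mm deep, floor at z = 7 mm. Origin under its centre, z up.
Not all that is in view belongs to the job. What is shaped like the cap_block but orange is not meant.

How it is judged:
At the end, for the whole second after the job is handed in: Tin, air cap, tape, syringe and brush each rest in their own free recess: within 10 mm of its middle in x and in y, within 4 mm of the height of lying on its floor, upward axis within 0.12 rad of vertical, and still (below 20 mm/s) (x of paint_tin in the frame of tin_tray between -0.01 and 0.01 m and y of paint_tin in the frame of tin_tray between 0.04 and 0.06 m and z of paint_tin in the frame of tin_tray between 0.004 and 0.012 m and angle between each of paint_tin, air_cap, line_tape, dose_syringe, clean_brush's own z axis and vertical below 0.12 rad and linear speed of each of paint_tin, air_cap, line_tape, dose_syringe, clean_brush below 0.02 m/s and x of air_cap in the frame of cap_block between -0.01 and 0.01 m and y of air_cap in the frame of cap_block between 0.021 and 0.041 m and z of air_cap in the frame of cap_block between 0.005 and 0.013 m and x of line_tape in the frame of tape_dish between -0.01 and 0.01 m and y of line_tape in the frame of tape_dish between -0.01 and 0.01 m and z of line_tape in the frame of tape_dish between 0.002 and 0.01 m and x of dose_syringe in the frame of syringe_cradle between -0.01 and 0.01 m and y of dose_syringe in the frame of syringe_cradle between -0.01 and 0.01 m and z of dose_syringe in the frame of syringe_cradle between 0.004 and 0.012 m and x of clean_brush in the frame of brush_trough between -0.01 and 0.01 m and y of clean_brush in the frame of brush_trough between -0.01 and 0.01 m and z of clean_brush in the frame of brush_trough between 0.003 and 0.011 m); the robot touches nothing.
It also fails if it takes over 141 s, if anything falls off the work surface, if the arm or the gripper's body presses on something with over 40 N, if the wrist force passes 120 N, or if a joint passes its speed limit or range.

## Working session

There is one attempt and no reset: what is moved stays moved. The work goes in short steps, Python scripts to look and compute and a shell command to move; the robot and the scene stay as the last step left them, time stands still between calls to the robot, and variables do not carry over. Pictures are saved under pics/ and viewed, at most 17 in all, crops included, and the job is handed in when it is done.

```bash
ls; mkdir -p pics; python3 - <<'E'
from station import bot
import cv2,numpy as np
print(bot.state())
for n in ("scene","top","wrist"):
    p=bot.snapshot(n); cv2.imwrite(f"pics/{n}0.png",p[:,:,::-1]); print(n,bot.camera_params(n))
E
```

```text
pics
{'t': 0.0, 'q': array([-1.42682143e+00,  2.59349989e-01,  1.53609914e+00,  1.52440071e-05,
        1.34799924e+00, -2.02801237e-01]), 'joint_vel': array([ 0.00139494,  0.00120991,  0.00094316, -0.00048098, -0.000776  ,
       -0.00034801]), 'joint_efforts': array([-1.23183516e-03, -4.37315226e+01, -2.84006864e+01,  7.17587303e-02,
        4.13785712e-02, -1.43389861e-04]), 'eef_pos': array([ 0.18687234, -0.51668834,  0.21780752]), 'orientation': array([-3.13977797e+00, -3.88321858e-04,  3.46772401e-01]), 'contact_force': array([ 0.01171791, -0.37475085, -0.83366542]), 'wrist_torque': array([-0.00113786,  0.0002928 , -0.03226793]), 'grip_force': 0.0, 'finger_gap': 1.0014814572196793}
scene {'intrinsics': array([[552.50234918,   0.        , 315.78771307],
       [  0.        , 552.50234918, 237.21918135],
       [  0.        ,   0.        ,   1.        ]]), 'R': array([[-0.556413  , -0.83067756, -0.01947741],
       [-0.52062547,  0.36680823, -0.77097396],
       [ 0.64757524, -0.4188395 , -0.63656876]]), 't': array([0.31744135, 0.34510748, 1.30021185])}
top {'intrinsics': array([
[... 189 characters left out ...]
.01568284],
       [-0.98810408,  0.03059079, -0.15071344],
       [ 0.15111321,  0.01119332, -0.98845309]]), 't': array([-0.00392093,  0.6016706 ,  1.00813832])}
wrist {'intrinsics': array([[370.28577746,   0.        , 327.19791273],
       [  0.        , 370.28577746, 244.0408695 ],
       [  0.        ,   0.        ,   1.        ]]), 'tool_from_camera': array([[ 7.69852463e-04, -9.55099747e-01, -2.96283447e-01,
         8.30441663e-02],
       [ 9.99999533e-01,  9.08136197e-04, -3.29105619e-04,
         5.30460555e-04],
       [ 5.83394416e-04, -2.96283055e-01,  9.55100000e-01,
        -1.66169744e-01],
       [ 0.00000000e+00,  0.00000000e+00,  0.00000000e+00,
         1.00000000e+00]])}
```

View pics/top0.png

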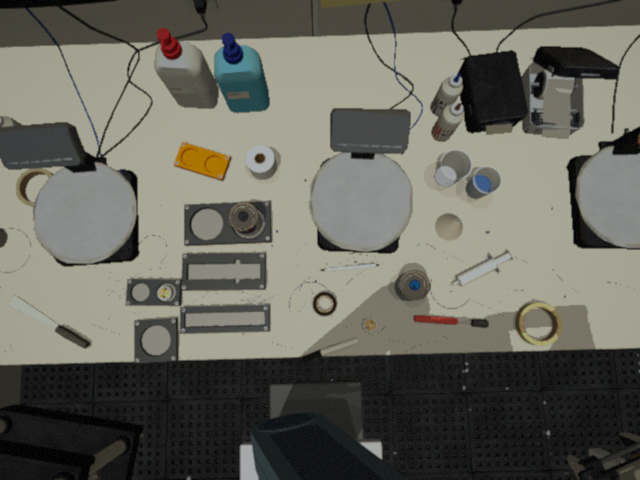

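View pics/scene0.png

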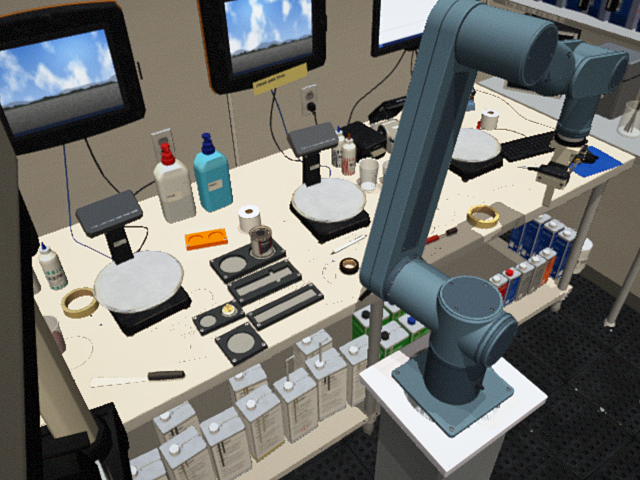

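Top view (right is −y, up is +x):
- **Tin:** (413,284).
- **Syringe:** (483,268).
- **Dark tape:** (324,303). The pale roll at (540,323) is not meant.
- **Air cap:** (370,325).
- **Brush candidates:** the red-handled item at (450,320), the white/dark stick at (330,350) and the pen at (350,267).
- **Holders:** tin tray (228,223), cradle (224,271), trough (225,318), cap block (154,292) and dish (156,340). The orange block at (203,160) is excluded.

Next I'll enlarge the objects and get rough positions.

```bash
cat > h.py <<'E'
from station import bot
import cv2,numpy as np
from scipy.spatial.transform import Rotation as Rn
def cam(name,st=None):
    c=bot.camera_params(name);K=np.array(c["intrinsics"])
    if name!="wrist": return K,np.array(c["R"]),np.array(c["t"])
    T=np.eye(4);T[:3,:3]=Rn.from_euler("xyz",st["orientation"]).as_matrix();T[:3,3]=st["eef_pos"]
    W=np.linalg.inv(T@np.array(c["tool_from_camera"]));return K,W[:3,:3],W[:3,3]
def ray(c,uv):
    K,R,t=c;d=R.T@np.linalg.solve(K,np.array([uv[0],uv[1],1.]));return -R.T@t,d/np.linalg.norm(d)
def onz(c,uv,z):
    o,d=ray(c,uv);return o+d*(z-o[2])/d[2]
def proj(c,X):
    K,R,t=c;p=K@(R@np.array(X)+t);return p[:2]/p[2]
def tri(rays):
    A=0;b=0
    for o,d in rays:
        P=np.eye(3)-np.outer(d,d);A=A+P;b=b+P@o
    X=np.linalg.solve(A,b);return X,[np.linalg.norm((np.eye(3)-np.outer(d,d))@(X-o)) for o,d in rays]
def shot(name,fn):
    st=bot.state();p=bot.snapshot(name)[:,:,::-1].copy();cv2.imwrite("pics/"+fn,p);return p,cam(name,st),st
E
python3 - <<'E'
from h import *
p=cv2.imread("pics/top0.png");c=cam("top")
cv2.imwrite("pics/crop1.png",cv2.resize(p[245:365,290:555],None,fx=3,fy=3,interpolation=2))
cv2.imwrite("pics/crop2.png",cv2.resize(p[190:370,115:290],None,fx=3.3,fy=3.3,interpolation=2))
for n,uv,z in [("tin",(413,284),.079),("syr",(483,268),.014),("tape",(324,303),.019),("cap",(370,325),.025),("red0",(415,319),.009),("red1",(488,323),.009),("stick",(330,350),.009),
 ("tray",(228,223),.02),("cradle",(224,271),.02),("trough",(225,318),.014),("block",(154,292),.016),("dish",(156,340),.013)]:
    print(n,onz(c,uv,z).round(3))
E
```

```text
tin [ 0.495 -0.235  0.079]
syr [ 0.531 -0.414  0.014]
tape [ 0.461 -0.039  0.019]
cap [ 0.408 -0.143  0.025]
red0 [ 0.418 -0.249  0.009]
red1 [ 0.404 -0.416  0.009]
stick [ 0.353 -0.05   0.009]
tray [0.656 0.183 0.02 ]
cradle [0.542 0.192 0.02 ]
trough [0.433 0.191 0.014]
block [0.498 0.358 0.016]
dish [0.387 0.351 0.013]
```

View pics/crop1.png

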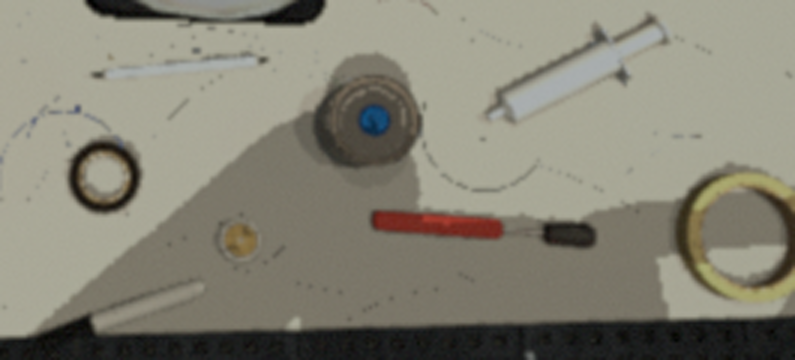

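View pics/crop2.png

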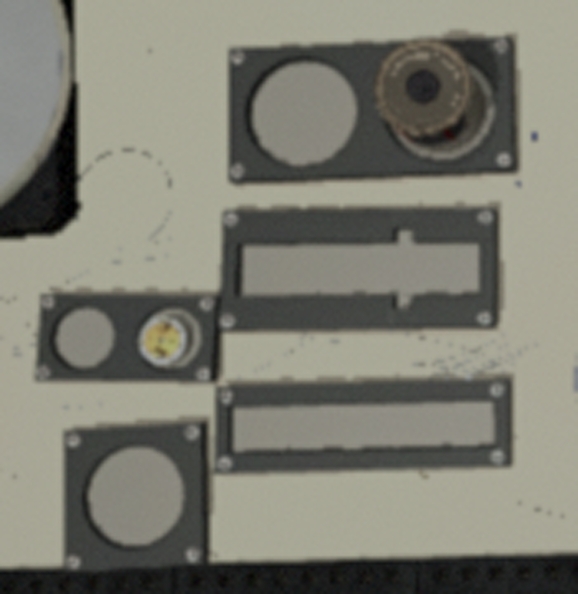

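The crop settles the candidates. The red handle with the dark bristle head at (450,320) is the brush. The white stick with a black cap at (330,350) is the marker, and the thin one at (350,267) is the pen. Free places are the left (+y) recesses of the tray and block, and the cradle's cross slot is on its −y side, so all holder yaws are about 0. Now wrist views over the objects.

```bash
python3 -m crank '{"hand":[1,1,1,1,1,1,1],"dp":[[0,0,0],[0,0,0],[0,0,0],[0,0,0],[0,0,0],[0,0,0],[0,0,0]],"rotation":[[0,0,-10],[0,0,-10],[0,0,-10],[0,0,-10],[0,0,-10],[0,0,-10],[0,0,-10]]}' 20
python3 -m crank '{"hand":[1,1,1,1,1,1,1,1],"dp":[[0.031,0.039,-0.005],[0.031,0.039,-0.005],[0.031,0.039,-0.005],[0.031,0.039,-0.005],[0.031,0.039,-0.005],[0.031,0.039,-0.005],[0.031,0.039,-0.005],[0,0,0]],"rotation":[[0,0,0],[0,0,0],[0,0,0],[0,0,0],[0,0,0],[0,0,0],[0,0,0],[0,0,0]]}'
python3 -c "
from h import *
import pickle
p,c,s=shot('wrist','w1.png');pickle.dump((c,s),open('w1.pkl','wb'));print(s['eef_pos'],s['orientation'],s['t'])"
python3 -m crank '{"hand":[1,1,1,1,1],"dp":[[0.05,0,0],[0.05,0,0],[0.05,0,0],[0,0,0],[0,0,0]],"rotation":[[0,0,0],[0,0,0],[0,0,0],[0,0,0],[0,0,0]]}'
python3 -c "
from h import *
import pickle
p,c,s=shot('wrist','w2.png');pickle.dump((c,s),open('w2.pkl','wb'));print(s['eef_pos'],s['orientation'],s['t'])
a=cv2.imread('pics/w1.png');b=cv2.imread('pics/w2.png')
cv2.imwrite('pics/w12.png',cv2.resize(np.vstack([a,b]),(400,600)) if 0 else np.hstack([cv2.resize(a,(400,300)),cv2.resize(b,(400,300))]))"
```

```text
t: 1.02
eef_pos: [0.1869, -0.517, 0.2183]
orientation: [-3.142, -0.001, 1.574]
contact_force: [0.4, 0.4, 0.0]
finger_gap: 1.001
grip_force: 0.0
t: 2.02
eef_pos: [0.4626, -0.2985, 0.2537]
orientation: [3.141, -0.0, 1.573]
contact_force: [-0.1, 0.0, -0.4]
finger_gap: 1.003
grip_force: 0.0
[ 0.46263338 -0.29851392  0.25368909] [ 3.14082388e+00 -4.78028576e-04  1.57335077e+00] 2.025
t: 2.7
eef_pos: [0.4604, -0.1521, 0.2536]
orientation: [-3.141, 0.001, 1.568]
contact_force: [0.0, -0.8, -0.6]
finger_gap: 1.0
grip_force: 0.0
[ 0.46040224 -0.15209372  0.25364106] [-3.14145349e+00  9.08544966e-04  1.56786245e+00] 2.7
```

View pics/w12.png

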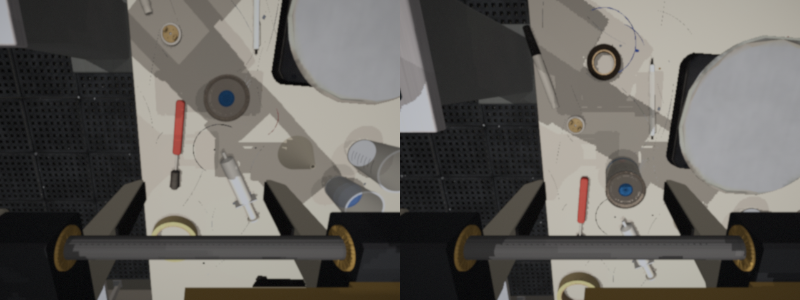

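w1 (left) shows the tin lid centre at full-resolution pixel (452,196), brush (355,285), syringe (475,370) and cap (342,67). w2 (right) shows tape (408,123), cap (352,250) and tin (450,380). Next, segment and triangulate, with an enlarged crop for the syringe ends.

```bash
python3 - <<'E'
from h import *
import pickle
I={n:cv2.imread(f"pics/{f}.png") for n,f in [("w1","w1"),("w2","w2"),("top","top0")]}
C={"w1":pickle.load(open("w1.pkl","rb"))[0],"w2":pickle.load(open("w2.pkl","rb"))[0],"top":cam("top")}
def blobs(n,box,f,amin=15):
    x0,y0,x1,y1=box;h=cv2.cvtColor(I[n][y0:y1,x0:x1],cv2.COLOR_BGR2HSV).astype(int)
    m=f(h[...,0],h[...,1],h[...,2]).astype(np.uint8)
    cs,_=cv2.findContours(m,cv2.RETR_EXTERNAL,cv2.CHAIN_APPROX_NONE);out=[]
    for k in sorted(cs,key=cv2.contourArea,reverse=True):
        if cv2.contourArea(k)<amin: continue
        r=cv2.minAreaRect(k);mm=cv2.moments(k)
        out.append((np.array([mm["m10"]/mm["m00"]+x0,mm["m01"]/mm["m00"]+y0]),np.array(r[0])+[x0,y0],np.round(r[1],1),round(r[2],1),cv2.boxPoints(r)+[x0,y0]))
    return out
def rep(nm,views,f):
    rs=[]
    for n,box in views:
        b=blobs(n,box,f)
        for q in b[:2]: print(nm,n,q[0].round(1),q[1].round(1),q[2],q[3])
        if b: rs.append(ray(C[n],b[0][1]))
    if len(rs)>1:
        X,e=tri(rs);print("  ->",X.round(4),np.round(e,4))
blue=lambda h,s,v:(h>95)&(h<125)&(s>110)
red=lambda h,s,v:((h<8)|(h>172))&(s>120)
dark=lambda h,s,v:(v<60)
cap=lambda h,s,v:(h>8)&(h<30)&(s>90)
rep("tin",[("w1",(380,130,520,260)),("w2",(390,310,510,420)),("top",(390,260,436,305))],blue)
rep("red",[("w1",(300,180,420,420)),("top",(405,305,500,335)),("w2",(300,250,420,420))],red)
rep("head",[("w1",(320,315,400,400)),("top",(465,312,495,332))],dark)
rep("tape",[("w2",(360,80,460,170)),("top",(308,287,340,320))],dark)
rep("cap",[("w1",(315,40,370,95)),("w2",(325,170,385,280)),("top",(355,310,385,338))],cap)
a=cv2.resize(I["w1"][215:455,310:540],None,fx=2,fy=2,interpolation=2)
b=cv2.resize(I["w2"][80:280,320:470],None,fx=2.2,fy=2.4,interpolation=2)
cv2.imwrite("pics/c3.png",np.hstack([a,b]))
E
```

```text
tin top [414.5 284.5] [414.5 284.5] [9. 9.] 90.0
red top [435.4 319.4] [435.5 319.3] [43.3  6.4] 4.4
head w1 [359.6 380.5] [359.5 380.5] [ 5. 79.] 90.0
head top [479.2 322.9] [479. 323.] [ 6. 16.] 90.0
  -> [ 0.4427 -0.2644  0.3713] [0.027 0.027]
tape w2 [451. 135.] [452.9 130.1] [17.3 81.1] 8.5
tape top [324.3 303.5] [324.5 303.5] [21. 21.] 90.0
  -> [ 0.4526 -0.0536  0.4448] [0.0158 0.0158]
cap top [369.7 324.5] [369.5 324.5] [9. 9.] 90.0
```

View pics/c3.png

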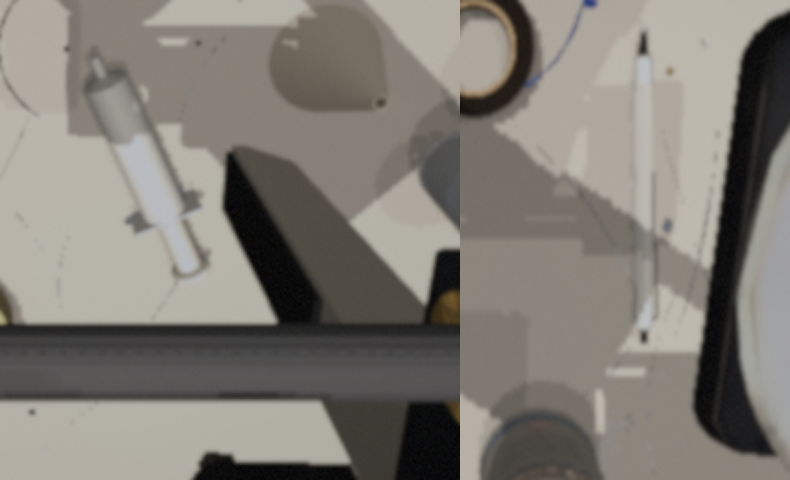

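I scaled those pixels wrongly; the factor is 1.6, not 2. In the crop the syringe tip is at w1 (357,240), the flange at (391,321) and the plunger end at (405,351). Rerunning with corrected boxes.

```bash
cat > seg.py <<'E'
from h import *
def blobs(im,box,f,amin=15):
    x0,y0,x1,y1=box;h=cv2.cvtColor(im[y0:y1,x0:x1],cv2.COLOR_BGR2HSV).astype(int)
    m=f(h[...,0],h[...,1],h[...,2]).astype(np.uint8)
    cs,_=cv2.findContours(m,cv2.RETR_EXTERNAL,cv2.CHAIN_APPROX_NONE);out=[]
    for k in sorted(cs,key=cv2.contourArea,reverse=True):
        if cv2.contourArea(k)<amin: continue
        r=cv2.minAreaRect(k)
        out.append((np.array(r[0])+[x0,y0],np.round(r[1],1),round(r[2],1),cv2.boxPoints(r)+[x0,y0]))
    return out
def rep(nm,views,f):
    rs=[]
    for n,im,c,box in views:
        b=blobs(im,box,f)
        for q in b[:2]: print(nm,n,q[0].round(1),q[1],q[2])
        if b: rs.append(ray(c,b[0][0]))
    if len(rs)>1:
        X,e=tri(rs);print("  ->",X.round(4),np.round(e,4))
blue=lambda h,s,v:(h>95)&(h<125)&(s>110)
red=lambda h,s,v:((h<8)|(h>172))&(s>120)
dark=lambda h,s,v:(v<60)
gold=lambda h,s,v:(h>8)&(h<30)&(s>80)
E
python3 - <<'E'
from seg import *
import pickle
I={n:cv2.imread(f"pics/{f}.png") for n,f in [("w1","w1"),("w2","w2"),("top","top0")]}
C={"w1":pickle.load(open("w1.pkl","rb"))[0],"w2":pickle.load(open("w2.pkl","rb"))[0],"top":cam("top")}
V=lambda n,b:(n,I[n],C[n],b)
rep("tin",[V("w1",(310,100,410,200)),V("w2",(310,250,410,350))],blue)
rep("red",[V("w1",(260,150,310,260)),V("top",(405,305,500,335))],red)
rep("head",[V("w1",(262,265,300,308)),V("top",(465,312,495,332))],dark)
rep("tape",[V("w2",(285,60,365,135)),V("top",(308,287,340,320))],dark)
rep("cap",[V("w1",(250,30,300,80)),V("w2",(255,175,305,225)),V("top",(355,310,385,338))],gold)
for n,a,b in [("tip",(357.5,240),(452.3,283.3)),("flange",(391,321.5),(494,261.7)),("end",(405,351),(509.3,254))]:
    X,e=tri([ray(C["w1"],a),ray(C["top"],b)]);print(n,X.round(4),np.round(e,4),onz(C["w1"],a,.0135).round(4),onz(C["top"],b,.0135).round(4))
E
```

```text
tin w1 [361.5 157. ] [24. 23.] 90.0
tin w2 [360.5 303.5] [19.8 19.8] 45.0
  -> [ 0.4942 -0.2397  0.0766] [0.0003 0.0003]
red w1 [286.  203.9] [13.3 86.3] 3.9
red top [435.5 319.3] [43.3  6.4] 4.4
  -> [ 0.4159 -0.2976  0.0024] [0.0003 0.0003]
head w1 [280.5 286. ] [26. 11.] 90.0
head top [479. 323.] [ 6. 16.] 90.0
  -> [ 0.405  -0.4003 -0.0022] [0.0011 0.0011]
tape w2 [326.   99.5] [57. 52.] 90.0
tape top [324.5 303.5] [21. 21.] 90.0
  -> [ 0.4596 -0.0406  0.0131] [0.0001 0.0001]
cap w1 [272.5  53.5] [23. 27.] 0.0
cap w2 [280.3 200.2] [20.5 19.8] 45.0
cap top [370.  324.5] [ 9. 10.] 90.0
  -> [ 0.4086 -0.1443  0.014 ] [0.0001 0.0004 0.0004]
tip [ 0.4985 -0.3415  0.0025] [0.0014 0.0014] [ 0.498  -0.3368  0.0135] [ 0.4975 -0.3398  0.0135]
flange [ 0.5445 -0.4442  0.0066] [0.0014 0.0014] [ 0.542  -0.4411  0.0135] [ 0.5451 -0.4408  0.0135]
end [ 0.5595 -0.473   0.0273] [0.0012 0.0012] [ 0.5619 -0.4827  0.0135] [ 0.5621 -0.4781  0.0135]
```

Heights and sizes check: lid about 0.077, syringe length 0.156, and triangulation errors around 1 mm. Now two wrist views of the holders.

```bash
python3 -m crank '{"hand":[1,1,1,1,1,1,1,1],"dp":[[0.055,0.007,-0.008],[0.055,0.007,-0.008],[0.055,0.007,-0.008],[0.055,0.007,-0.008],[0.055,0.007,-0.008],[0.055,0.007,-0.008],[0,0,0],[0,0,0]],"rotation":[[0,0,0],[0,0,0],[0,0,0],[0,0,0],[0,0,0],[0,0,0],[0,0,0],[0,0,0]]}'
python3 -c "
from h import *
import pickle
p,c,s=shot('wrist','w3.png');pickle.dump((c,s),open('w3.pkl','wb'))"
python3 -m crank '{"hand":[1,1,1,1],"dp":[[0.05,0,0],[0.05,0,0],[0,0,0],[0,0,0]],"rotation":[[0,0,0],[0,0,0],[0,0,0],[0,0,0]]}'
python3 -c "
from h import *
import pickle
p,c,s=shot('wrist','w4.png');pickle.dump((c,s),open('w4.pkl','wb'));print(s['eef_pos'],s['orientation'],s['t'])
a=cv2.imread('pics/w3.png');b=cv2.imread('pics/w4.png')
cv2.imwrite('pics/w34.png',np.hstack([a[:360,130:530],b[:360,130:530]]))"
```

```text
t: 3.75
eef_pos: [0.504, 0.1777, 0.301]
orientation: [-3.141, 0.001, 1.568]
contact_force: [1.1, -0.1, 0.7]
finger_gap: 1.002
grip_force: 0.0
t: 4.3
eef_pos: [0.5041, 0.2772, 0.3013]
orientation: [-3.141, 0.001, 1.567]
contact_force: [-0.7, -0.6, 0.4]
finger_gap: 0.999
grip_force: 0.0
[0.5041494  0.27719177 0.30132995] [-3.14105235e+00  1.13941911e-03  1.56694875e+00] 4.3
```

View pics/w34.png

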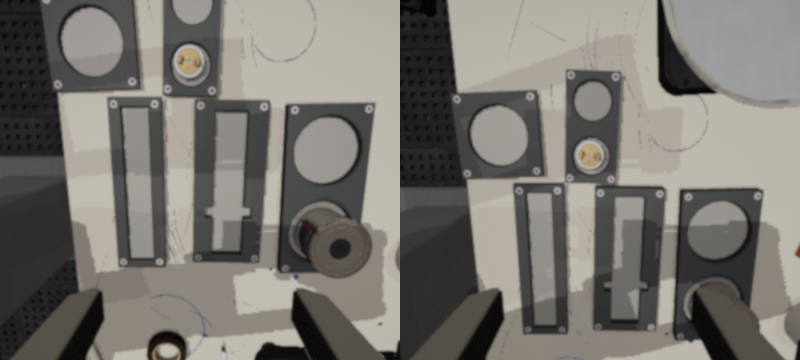

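Both views show the holders' corner screws clearly: dish, block, trough, cradle and tray, left to right. I'll refine those as bright spots and triangulate them.

```bash
cat > screws.py <<'E'
from h import *
import pickle
P={"dish":(.013,{"w3":[None,None,(57,85),(136,80)],"w4":[(57,99),(130,97),(67,173),(137,170)]}),
"block":(.016,{"w3":[None,None,(167,91),(212,91)],"w4":[(171,75),(216,77),(170,178),(213,180)]}),
"trough":(.014,{"w3":[(114,105),(155,104),(124,262),(161,262)],"w4":[(120,188),(160,188),(128,330),(163,330)]}),
"cradle":(.020,{"w3":[(200,105),(264,106),(198,257),(255,258)],"w4":[(202,193),(257,193),(199,325),(251,327)]}),
"tray":(.020,{"w3":[(295,110),(370,108),(285,267),None],"w4":[(288,197),(355,196),(281,334),None]})}
I={n:cv2.cvtColor(cv2.imread(f"pics/{n}.png"),cv2.COLOR_BGR2GRAY) for n in ("w3","w4")}
C={n:pickle.load(open(n+".pkl","rb"))[0] for n in I}
def ref(n,p):
    if p is None: return None
    x,y=p[0]+130,p[1];r=5;w=I[n][y-r:y+r+1,x-r:x+r+1].astype(float)
    _,m=cv2.threshold(w.astype(np.uint8),0,1,cv2.THRESH_OTSU)
    k,l,s,cc=cv2.connectedComponentsWithStats(m)
    ok=[i for i in range(1,k) if 3<s[i,4]<45]
    if not ok: return None
    i=min(ok,key=lambda i:np.linalg.norm(cc[i]-r));return cc[i]+[x-r,y-r]
for h,(z,v) in P.items():
    Q={n:[ref(n,p) for p in v[n]] for n in v};G=[]
    for j in range(4):
        a,b=Q["w3"][j],Q["w4"][j];g=[onz(C[n],q,z)[:2] for n,q in (("w3",a),("w4",b)) if q is not None]
        zt=tri([ray(C["w3"],a),ray(C["w4"],b)])[0][2].round(3) if a is not None and b is not None else None
        print(h,j,[x.round(4) for x in g],zt);G.append(np.mean(g,0) if g else None)
    if G[3] is None: G[3]=G[1]+G[2]-G[0]
    c=(G[0]+G[1]+G[2]+G[3])/4;d=(G[0]+G[1]-G[2]-G[3])
    print("  ",h,"centre",c.round(4),"yaw deg",np.degrees(np.arctan2(-d[0],d[1])).round(2),"dims",np.linalg.norm(G[1]-G[0]).round(4),np.linalg.norm(G[2]-G[0]).round(4))
E
python3 screws.py
```

```text
dish 0 [] None
dish 1 [] None
dish 2 [] None
dish 3 [array([0.4318, 0.312 ])] NoneTraceback (most recent call last):
  File "screws.py", line 25, in <module>
    c=(G[0]+G[1]+G[2]+G[3])/4;d=(G[0]+G[1]-G[2]-G[3])
       ~~~~^~~~~
TypeError: unsupported operand type(s) for +: 'NoneType' and 'NoneType'
```

```bash
python3 - <<'E'
s=open("screws.py").read()
a=s.index("def ref");b=s.index("for h,(z,v)")
s=s[:a]+'''TH={n:cv2.morphologyEx(I[n],cv2.MORPH_TOPHAT,cv2.getStructuringElement(cv2.MORPH_ELLIPSE,(11,11))).astype(float) for n in I}
def ref(n,p):
    if p is None: return None
    x,y=p[0]+130,p[1];w=TH[n][y-4:y+5,x-4:x+5];j,i=np.unravel_index(w.argmax(),w.shape);x+=i-4;y+=j-4
    w=TH[n][y-3:y+4,x-3:x+4];w=np.clip(w-.4*w.max(),0,None);g=np.arange(-3,4)
    return np.array([x+(w.sum(0)*g).sum()/w.sum(),y+(w.sum(1)*g).sum()/w.sum()])
'''+s[b:]
open("screws.py","w").write(s)
E
python3 screws.py
```

```text
dish 0 [array([0.3427, 0.3945])] None
dish 1 [array([0.429 , 0.3959])] None
dish 2 [array([0.3452, 0.3107]), array([0.3461, 0.3104])] 0.014
dish 3 [array([0.4317, 0.3111]), array([0.4314, 0.3124])] 0.007
   dish centre [0.3872 0.3532] yaw deg 1.87 dims 0.0863 0.0841
block 0 [array([0.4735, 0.4182])] None
block 1 [array([0.5246, 0.4142])] None
block 2 [array([0.4708, 0.3021]), array([0.4714, 0.3028])] 0.013
block 3 [array([0.519 , 0.3022]), array([0.5198, 0.3023])] 0.016
   block centre [0.4971 0.3593] yaw deg -1.91 dims 0.0512 0.1158
trough 0 [array([0.4083, 0.2867]), array([0.4082, 0.2895])] 0.001
trough 1 [array([0.455 , 0.2898]), array([0.4546, 0.2895])] 0.016
trough 2 [array([0.4083, 0.096 ]), array([0.4082, 0.0966])] 0.011
trough 3 [array([0.4533, 0.0961]), array([0.4539, 0.0966])] 0.012
   trough centre [0.4312 0.1926] yaw deg -0.18 dims 0.0466 0.1918
cradle 0 [array([0.507 , 0.2874]), array([0.5088, 0.2863])] 0.025
cradle 1 [array([0.578 , 0.2842]), array([0.5784, 0.2849])] 0.017
cradle 2 [array([0.5038, 0.1044]), array([0.5051, 0.1051])] 0.017
cradle 3 [array([0.5753, 0.104 ]), array([0.5758, 0.1033])] 0.023
   cradle centre [0.5415 0.1949] yaw deg -0.96 dims 0.0703 0.1821
tray 0 [array([0.6138, 0.2819]), array([0.6143, 0.2817])] 0.021
tray 1 [array([0.6978, 0.281 ]), array([0.6976, 0.2816])] 0.017
tray 2 [array([0.6159, 0.0895]), array([0.6162, 0.0899])] 0.018
tray 3 [] None
   tray centre [0.6569 0.1855] yaw deg 0.6 dims 0.0837 0.1921
```

Holder heights and spacings agree with the text, with spreads of about 1–2 mm. First the tin: centre (0.494, −0.240), to go to the free recess at (0.6565, 0.2355).

```bash
python3 -m crank '{"hand":[1,1,1,1,1,1,1,1,1,1,1,1],"dp":[[-0.0517,-0.001,0.013],[-0.0517,-0.001,0.013],[-0.0517,-0.001,0.013],[-0.0517,-0.001,0.013],[-0.0517,-0.001,0.013],[-0.0517,-0.001,0.013],[-0.0517,-0.001,0.013],[-0.0517,-0.001,0.013],[-0.0517,-0.001,0.013],[-0.0517,-0.001,0.013],[0,0,0],[0,0,0]],"rotation":[[0,0,0],[0,0,0],[0,0,0],[0,0,0],[0,0,0],[0,0,0],[0,0,0],[0,0,0],[0,0,0],[0,0,0],[0,0,0],[0,0,0]]}' 30
```

```text
t: 5.85
eef_pos: [0.4916, -0.2385, 0.1718]
orientation: [-3.141, -0.001, 1.566]
contact_force: [-0.8, 0.5, 0.6]
finger_gap: 1.002
grip_force: 0.0
```

```bash
python3 -m crank '{"hand":[1,1,1,1,1,-0.5,-0.5,-0.5,-0.5,-0.5],"dp":[[-0.0015,0.0025,0.04],[0,0,0.04],[0,0,0.04],[0,0,0.02],[0,0,0],[0,0,0],[0,0,0],[0,0,0],[0,0,0],[0,0,0]],"rotation":[[0,0,0],[0,0,0],[0,0,0],[0,0,0],[0,0,0],[0,0,0],[0,0,0],[0,0,0],[0,0,0],[0,0,0]]}' 30
```

```text
t: 7.1
eef_pos: [0.4953, -0.2397, 0.0326]
orientation: [3.141, 0.001, 1.568]
contact_force: [-2.2, 0.8, 5.2]
finger_gap: 0.71
grip_force: 30.0
```

```bash
python3 -m crank '{"hand":[-0.5,-0.5,-0.5,-0.5,-0.5,-0.5,-0.5,-0.5,-0.5],"dp":[[0,0,-0.04],[0,0,-0.04],[0,0,-0.035],[0.05,0,0],[0.05,0,0],[0.05,0,0],[0.05,0,0],[0.05,0,0],[0.04,0,0]],"rotation":[[0,0,0],[0,0,0],[0,0,0],[0,0,0],[0,0,0],[0,0,0],[0,0,0],[0,0,0],[0,0,0]]}'
python3 -m crank '{"hand":[-0.5,-0.5,-0.5,-0.5,-0.5,-0.5,-0.5],"dp":[[0.04,0.04,0],[0.04,0.04,0],[0.04,0.04,0],[0.04,0.04,0],[0.025,0,0],[0,0,0],[0,0,0]],"rotation":[[0,0,0],[0,0,0],[0,0,0],[0,0,0],[0,0,0],[0,0,0],[0,0,0]]}'
```

```text
t: 8.22
eef_pos: [0.4951, 0.0525, 0.1464]
orientation: [-3.141, -0.0, 1.569]
contact_force: [-0.4, -0.1, -2.6]
finger_gap: 0.709
grip_force: 30.0
t: 9.1
eef_pos: [0.6551, 0.2344, 0.1464]
orientation: [-3.14, 0.001, 1.569]
contact_force: [-0.1, 0.6, -2.4]
finger_gap: 0.711
grip_force: 30.0
```

```bash
python3 -m crank '{"hand":[-0.5,-0.5,-0.5,-0.5,-0.5,-0.5],"dp":[[0.001,0.0015,0.04],[0,0,0.035],[0,0,0.02],[0,0,0.008],[0,0,0.002],[0,0,0]],"rotation":[[0,0,0],[0,0,0],[0,0,0],[0,0,0],[0,0,0],[0,0,0]]}'
```

```text
t: 9.85
eef_pos: [0.6586, 0.2363, 0.043]
orientation: [3.139, -0.0, 1.568]
contact_force: [-0.3, 0.2, -1.7]
finger_gap: 0.709
grip_force: 30.0
```

```bash
python3 -m crank '{"hand":[-0.5,-0.5,0.6,1,1,1,1],"dp":[[0,-0.001,0.002],[0,0,0],[0,0,0],[0,0,0],[0,0,-0.05],[0,0,-0.06],[0,0,-0.06]],"rotation":[[0,0,0],[0,0,0],[0,0,0],[0,0,0],[0,0,0],[0,0,0],[0,0,0]]}'
python3 -m crank '{"hand":[1,1,1,1,1,1,1,1,1,1],"dp":[[-0.0475,-0.031,0],[-0.0475,-0.031,0],[-0.0475,-0.031,0],[-0.0475,-0.031,0],[-0.0475,-0.031,0.02],[-0.0475,-0.031,0.02],[-0.0475,-0.031,0.02],[-0.0475,-0.031,0.02],[0,0,0],[0,0,0]],"rotation":[[0,0,0],[0,0,0],[0,0,0],[0,0,0],[0,0,0],[0,0,0],[0,0,0],[0,0,0],[0,0,0],[0,0,0]]}' 15
python3 - <<'E'
from h import *
st=bot.state();c=cam("wrist",st)
p,c,st=shot("wrist","w5.png");print(st['eef_pos'],proj(c,[.4086,-.1443,.025]))
u,v=proj(c,[.4086,-.1443,.02]).astype(int)
cv2.imwrite("pics/c5.png",cv2.resize(p[max(0,v-90):v+90,max(0,u-120):u+120],None,fx=3,fy=3))
t,ct,_=shot("top","top1.png");print(proj(ct,[.6565,.2355,.087]))
E
```

```text
t: 10.72
eef_pos: [0.6564, 0.2361, 0.2114]
orientation: [-3.141, 0.0, 1.568]
contact_force: [1.2, 1.4, 0.0]
finger_gap: 1.001
grip_force: 0.0
t: 11.98
eef_pos: [0.4083, -0.1433, 0.1302]
orientation: [3.141, -0.0, 1.567]
contact_force: [1.0, -0.4, -0.6]
finger_gap: 0.998
grip_force: 0.0
[ 0.40831144 -0.14331546  0.1301608 ] [327.0209774  243.33515371]
[198.57554721 217.76071208]
```

View pics/c5.png

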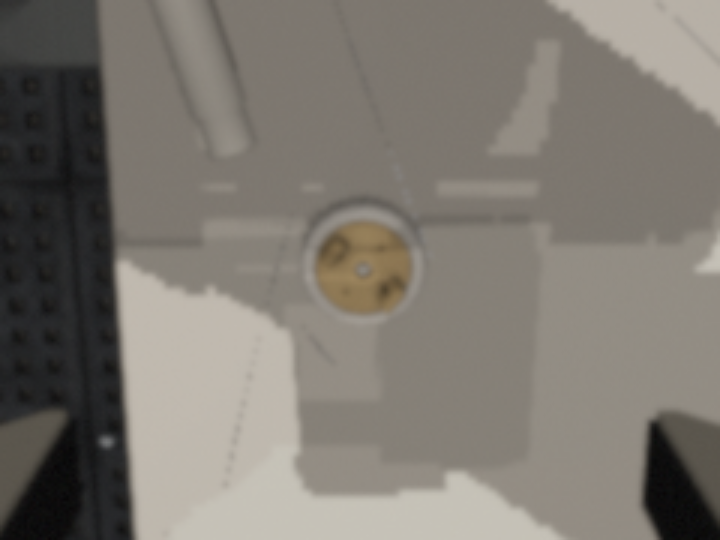

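The cap is centred where predicted, at w5 about (328,242). The marker end is about 34 mm away in y, clear of the fingers. Picking the cap.

```bash
python3 -m crank '{"hand":[1,1,1,1,1,-0.9,-0.9,-0.9,-0.9,-0.9,-0.9,-0.9],"dp":[[-0.001,0,0.04],[0,0,0.04],[0,0,0.03],[0,0,0.011],[0,0,0],[0,0,0],[0,0,0],[0,0,0],[0,0,0],[0,0,0],[0,0,0],[0,0,0]],"rotation":[[0,0,0],[0,0,0],[0,0,0],[0,0,0],[0,0,0],[0,0,0],[0,0,0],[0,0,0],[0,0,0],[0,0,0],[0,0,0],[0,0,0]]}' 15
```

```text
t: 13.58
eef_pos: [0.4078, -0.1443, 0.0086]
orientation: [-3.142, -0.0, 1.568]
contact_force: [0.4, 0.3, -0.8]
finger_gap: 0.342
grip_force: 15.0
```

```bash
python3 -m crank '{"hand":[-0.9,-0.9,-0.9,-0.9,-0.9,-0.9,-0.9,-0.9,-0.9,-0.9,-0.9,-0.9],"dp":[[0,0,-0.05],[0.03,0,-0.05],[0.05,0.009,0],[0.056,0.009,0],[0.056,0.009,0],[0.056,0.009,0],[0.056,0.009,0],[0.056,0.009,0],[0.056,0.009,0],[0.056,0.009,0],[0.056,0.009,0],[0.0055,0.009,0]],"rotation":[[0,0,0],[0,0,0],[0,0,0],[0,0,0],[0,0,0],[0,0,0],[0,0,0],[0,0,0],[0,0,0],[0,0,0],[0,0,0],[0,0,0]]}'
python3 -m crank '{"hand":[-0.9,-0.9],"dp":[[0,0,0.02],[0,0,0]],"rotation":[[0,0,0],[0,0,0]]}'
python3 - <<'E'
from h import *
p,c,st=shot("wrist","w6.png")
t=cv2.imread("pics/top1.png");ct=cam("top")
print(st['eef_pos'],proj(c,[.498,.390,.016]),proj(ct,[.6565,.2355,.087]))
cv2.imwrite("pics/c6.png",np.hstack([p[90:420,140:520],cv2.resize(t[190:300,170:290],(360,330))]))
E
```

```text
t: 15.08
eef_pos: [0.4984, 0.3925, 0.108]
orientation: [-3.141, -0.001, 1.573]
contact_force: [0.8, 0.1, -1.3]
finger_gap: 0.344
grip_force: 15.0
t: 15.32
eef_pos: [0.4977, 0.3874, 0.0867]
orientation: [-3.137, 0.003, 1.568]
contact_force: [0.2, 0.5, -1.0]
finger_gap: 0.341
grip_force: 15.0
[0.49771651 0.38737251 0.08665084] [327.57333309 252.99685021] [198.57554721 217.76071208]
```

View pics/c6.png

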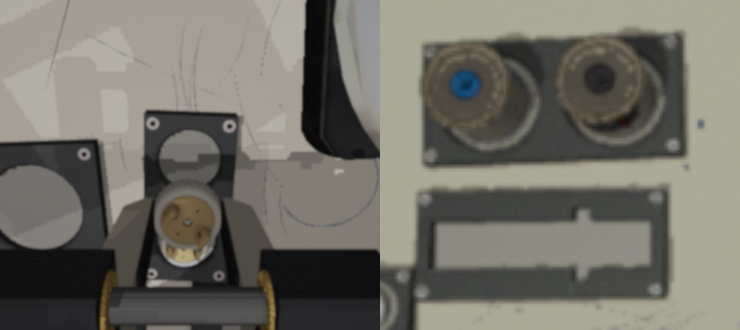

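The blue-lidded tin sits in its recess, matching its neighbour. The nest appears at w6 (330,248) against predicted (327.6,253), so I'll check it with the block screws.

```bash
python3 - <<'E'
from h import *
g=cv2.cvtColor(cv2.imread("pics/w6.png"),cv2.COLOR_BGR2GRAY);st=bot.state();st0=dict(st);st0['eef_pos']=np.array([.49771651,.38737251,.08665]);st0['orientation']=np.array([-3.137,.003,1.568]);c=cam("wrist",st0)
print(st['eef_pos'],st['orientation'])
for uv in [(292,213),(369,216),(292,365),(358,366)]: print(onz(c,uv,.016).round(4))
m=(g[215:285,295:370]>95).astype(np.uint8);cs,_=cv2.findContours(m,0,1)
for k in cs:
    if cv2.contourArea(k)>300: x,y,w,h=cv2.boundingRect(k);print(x+295,y+215,w,h,onz(c,(x+295+w/2,y+215+w/2),.009).round(4))
E
```

```text
[0.4983872  0.38765063 0.08775334] [-3.13907207e+00  1.65430198e-03  1.56778158e+00]
[0.4748 0.4175 0.016 ]
[0.5251 0.4155 0.016 ]
[0.4713 0.3018 0.016 ]
[0.5205 0.3009 0.016 ]
300 220 59 32 [0.4993 0.3902 0.009 ]
```

```bash
python3 -m crank '{"hand":[-0.9,-0.9,-0.9,-0.9,-0.9,-0.9],"dp":[[0.0025,0.001,0.025],[0,0,0.025],[0,0,0.01],[0,0,0.006],[0,0,0.002],[0,0,0]],"rotation":[[0,0,0],[0,0,0],[0,0,0],[0,0,0],[0,0,0],[0,0,0]]}'
```

```text
t: 16.12
eef_pos: [0.5004, 0.3917, 0.0214]
orientation: [3.141, -0.001, 1.568]
contact_force: [0.6, -0.2, -0.4]
finger_gap: 0.339
grip_force: 15.0
```

```bash
python3 -m crank '{"hand":[-0.9,-0.9,-0.1,0.4,0.4,0.6,0.8,1],"dp":[[-0.0015,-0.001,0.0025],[0,0,0],[0,0,0],[0,0,0],[0,0,0],[0,0,-0.04],[0,0,-0.04],[0,0,-0.03]],"rotation":[[0,0,0],[0,0,0],[0,0,0],[0,0,0],[0,0,0],[0,0,0],[0,0,0],[0,0,0]]}'
python3 -m crank '{"hand":[1,1,1,1,1,1,1,1,1,1],"dp":[[-0.054,-0.005,0],[-0.054,-0.005,0],[-0.054,-0.005,0],[-0.054,-0.005,0],[-0.054,-0.005,0],[-0.054,-0.005,0],[-0.054,-0.005,0],[-0.0525,-0.005,0],[0,0,0],[0,0,0]],"rotation":[[0,0,0],[0,0,0],[0,0,0],[0,0,0],[0,0,0],[0,0,0],[0,0,0],[0,0,0],[0,0,0],[0,0,0]]}' 20
python3 - <<'E'
from seg import *
p,c,st=shot("wrist","w7.png");print(st['eef_pos'],st['orientation'][2])
u,v=proj(c,[.4596,-.0406,.01]).astype(int);print(u,v)
for q in blobs(p,(u-60,v-60,u+60,v+60),dark)[:2]: print(q[:3],[onz(c,q[0],z).round(4) for z in (.0095,.019)])
E
```

```text
t: 17.12
eef_pos: [0.4995, 0.3903, 0.1301]
orientation: [3.14, -0.001, 1.569]
contact_force: [0.8, 0.2, -0.4]
finger_gap: 0.935
grip_force: 0.0
t: 18.38
eef_pos: [0.458, -0.0401, 0.1282]
orientation: [3.142, -0.001, 1.567]
contact_force: [-0.1, 0.8, -0.4]
finger_gap: 1.001
grip_force: 0.0
[ 0.45796931 -0.04008814  0.12820575] 1.5673470762401185
328 238
(array([329. , 238.5]), array([69., 70.]), 90.0) [array([ 0.4597, -0.0411,  0.0095]), array([ 0.4597, -0.0383,  0.019 ])]
```

```bash
python3 -m crank '{"hand":[0.6,0.6,0.6,0.6,0.6,-0.9,-0.9,-0.9,-0.9,-0.9],"dp":[[0,0.0015,0.04],[0,0,0.04],[0,0,0.03],[0,0,0.01],[0,0,0],[0,0,0],[0,0,0],[0,0,0],[0,0,0],[0,0,0]],"rotation":[[0,0,0],[0,0,0],[0,0,0],[0,0,0],[0,0,0],[0,0,0],[0,0,0],[0,0,0],[0,0,0],[0,0,0]]}' 20
```

```text
t: 19.68
eef_pos: [0.4603, -0.0406, 0.0091]
orientation: [3.14, 0.0, 1.568]
contact_force: [-1.0, 0.8, 6.5]
finger_gap: 0.59
grip_force: 20.0
```

```bash
python3 -m crank '{"hand":[-0.9,-0.9,-0.9,-0.9,-0.9,-0.9,-0.9,-0.9,-0.9,-0.9,-0.9,-0.9],"dp":[[0,0,-0.04],[0.02,0,-0.04],[0.05,-0.01,0],[0.054,-0.01,0],[0.054,-0.01,0],[0.054,-0.01,0],[0.054,-0.01,0],[0.054,-0.01,0],[0.054,-0.013,0],[0,0,0],[0,0,0.025],[0,0,0.01]],"rotation":[[0,0,0],[0,0,0],[0,0,0],[0,0,0],[0,0,0],[0,0,0],[0,0,0],[0,0,0],[0,0,0],[0,0,0],[0,0,0],[0,0,0]]}'
python3 -m crank '{"hand":[-0.9,-0.9],"dp":[[0,0,0],[0,0,0]],"rotation":[[0,0,0],[0,0,0]]}'
python3 - <<'E'
from h import *
p,c,st=shot("wrist","w8.png");print(st['eef_pos'],proj(c,[.3872,.3532,.013]))
for n,X in [("TL",(.3427,.3945,.013)),("TR",(.429,.3959,.013))]: print(n,proj(c,X).round())
cv2.imwrite("pics/c8.png",p[60:440,100:560])
E
```

```text
t: 21.18
eef_pos: [0.3867, 0.3525, 0.052]
orientation: [-3.14, 0.002, 1.568]
contact_force: [-0.0, -0.6, -0.8]
finger_gap: 0.596
grip_force: 20.0
t: 21.42
eef_pos: [0.3881, 0.3535, 0.0538]
orientation: [3.141, -0.0, 1.568]
contact_force: [-0.1, 0.2, -0.2]
finger_gap: 0.597
grip_force: 20.0
[0.38814116 0.35350766 0.05377009] [325.04469413 273.84111791]
TL [246. 206.]
TR [399. 203.]
```

View pics/c8.png

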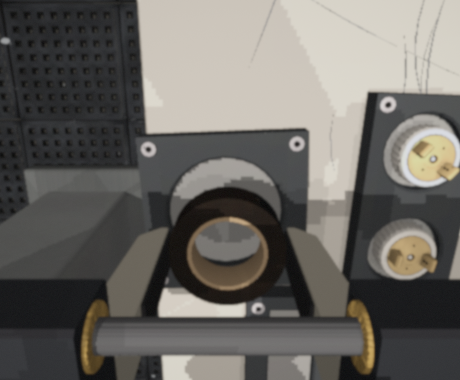

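Dish screws are at (248,209) and (397,204), within about 1 mm of prediction. The air cap stands horns up in its nest like its neighbour. Lowering the tape.

```bash
python3 -m crank '{"hand":[-0.9,-0.9,-0.9,-0.9,-0.9],"dp":[[-0.001,-0.001,0.02],[0,0,0.01],[0,0,0.005],[0,0,0.002],[0,0,0]],"rotation":[[0,0,0],[0,0,0],[0,0,0],[0,0,0],[0,0,0]]}'
```

```text
t: 22.1
eef_pos: [0.3866, 0.353, 0.0164]
orientation: [3.141, -0.0, 1.569]
contact_force: [-0.3, -0.8, -0.1]
finger_gap: 0.593
grip_force: 20.0
```

```bash
python3 -m crank '{"hand":[-0.9,0,0.6,0.6,0.6,0.8,1],"dp":[[0,0,0],[0,0,0],[0,0,0],[0,0,0],[0,0,-0.04],[0,0,-0.04],[-0.02,0,-0.05]],"rotation":[[0,0,0],[0,0,0],[0,0,0],[0,0,0],[0,0,0],[0,0,0],[0,0,0]]}'
python3 -m crank '{"hand":[1,1,1,1,1,1,1,1,1,1,1,1],"dp":[[-0.0555,0.002,0],[-0.0555,0.002,0],[-0.0555,0.002,0],[-0.0555,0.002,0],[-0.0555,0.002,0],[-0.0555,0.002,0],[-0.0555,0.002,0],[-0.0555,0.002,0],[-0.0555,0.002,0],[-0.0555,0.002,0],[-0.0555,0.002,0],[-0.0555,0.002,0]],"rotation":[[0,0,0],[0,0,0],[0,0,0],[0,0,0],[0,0,0],[0,0,0],[0,0,0],[0,0,0],[0,0,0],[0,0,0],[0,0,0],[0,0,0]]}'
python3 -m crank '{"hand":[1,1],"dp":[[0,0,0],[0,0,0]],"rotation":[[0,0,6],[0,0,0]]}'
python3 - <<'E'
from seg import *
p,c,st=shot("wrist","w9.png");print(st['eef_pos'],st['orientation'])
t,ct,_=shot("top","top2.png")
for n,f,X,r in [("red",red,(.416,-.2976,.009),80),("head",dark,(.405,-.400,.009),40)]:
    u,v=proj(c,X).astype(int);print(n,u,v)
    for q in blobs(p,(max(u-45,0),max(v-r,0),u+45,v+r),f)[:2]: print(q[0],q[1],[onz(c,x,.009)[:2].round(4) for x in [q[0],*q[3]]])
for n,f,b in [("red",red,(405,305,500,335)),("head",dark,(465,312,495,332))]:
    for q in blobs(t,b,f)[:1]: print(n,q[0],[onz(ct,x,.009)[:2].round(4) for x in [q[0],*q[3]]])
cv2.imwrite("pics/c9.png",np.hstack([p[0:400,200:460],cv2.resize(t[190:370,115:290],None,fx=2.2,fy=2.2222)]))
E
```

```text
t: 22.98
eef_pos: [0.3859, 0.333, 0.1469]
orientation: [-3.141, 0.0, 1.57]
contact_force: [0.9, -0.1, -0.1]
finger_gap: 0.963
grip_force: 0.0
t: 24.48
eef_pos: [0.4086, -0.3352, 0.1462]
orientation: [3.141, 0.0, 1.568]
contact_force: [1.2, -0.1, 0.5]
finger_gap: 1.002
grip_force: 0.0
t: 24.72
eef_pos: [0.4085, -0.3336, 0.1458]
orientation: [-3.141, -0.001, 1.463]
contact_force: [-0.7, 0.4, 0.2]
finger_gap: 0.998
grip_force: 0.0
[ 0.40848571 -0.33362116  0.145769  ] [-3.14101505e+00 -7.30269899e-04  1.46341565e+00]
red 331 188
[332.  184.5] [121.  18.] [array([ 0.4169, -0.2947]), array([ 0.4147, -0.2472]), array([ 0.4286, -0.2487]), array([ 0.4192, -0.3469]), array([ 0.4039, -0.3453])]
head 330 302
[332.  297.5] [35. 18.] [array([ 0.4065, -0.3951]), array([ 0.4003, -0.3774]), array([ 0.4161, -0.3791]), array([ 0.4129, -0.4134]), array([ 0.3966, -0.4116])]
red [435.03982162 319.40265369] [array([ 0.4157, -0.2952]), array([ 0.4133, -0.2458]), array([ 0.4272, -0.2476]), array([ 0.4181, -0.3446]), array([ 0.4042, -0.3426])]
head [484.  321.5] [array([ 0.4077, -0.4074]), array([ 0.43  , -0.3862]), array([ 0.4287, -0.4323]), array([ 0.3856, -0.4285]), array([ 0.3869, -0.3827])]
```

View pics/c9.png

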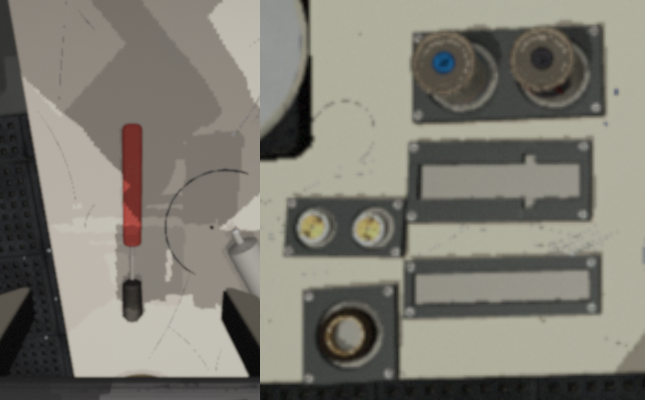

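Tin, cap and tape all sit in their recesses. The brush is aligned with the tool, with its middle at (0.413, −0.331). Picking it.

```bash
python3 -m crank '{"hand":[1,1,1,1,1,-0.95,-0.95,-0.95,-0.95,-0.95,-0.95,-0.95],"dp":[[0.003,0.004,0.04],[0,0,0.04],[0,0,0.04],[0,0,0.015],[0,0,0.006],[0,0,0],[0,0,0],[0,0,0],[0,0,0],[0,0,0],[0,0,0],[0,0,0]],"rotation":[[0,0,0],[0,0,0],[0,0,0],[0,0,0],[0,0,0],[0,0,0],[0,0,0],[0,0,0],[0,0,0],[0,0,0],[0,0,0],[0,0,0]]}' 20
```

```text
t: 26.32
eef_pos: [0.4131, -0.3307, 0.0051]
orientation: [-3.142, -0.0, 1.464]
contact_force: [0.7, 0.7, -0.1]
finger_gap: 0.296
grip_force: 0.0
```

```bash
python3 -m crank '{"hand":[-0.95,-0.95,-0.95,-0.95],"dp":[[0,0,0],[0,0,0],[0,0,0],[0,0,0]],"rotation":[[0,0,0],[0,0,0],[0,0,0],[0,0,0]]}'
```

```text
t: 26.82
eef_pos: [0.4131, -0.3306, 0.0051]
orientation: [-3.142, -0.0, 1.464]
contact_force: [-0.6, 0.6, 0.0]
finger_gap: 0.193
grip_force: 20.0
```

```bash
python3 -m crank '{"hand":[-0.95,-0.95,-0.95,-0.95,-0.95,-0.95,-0.95,-0.95,-0.95,-0.95,-0.95,-0.95],"dp":[[0,0,-0.04],[0,0,-0.05],[0.053,0.0018,0],[0.053,0.0018,0],[0.053,0.0018,0],[0.053,0.0018,0],[0.053,0.0018,0],[0.053,0.0018,0],[0.053,0.0018,0],[0.053,0.0018,0],[0.053,0.0018,0],[0.046,0.0018,0]],"rotation":[[0,0,0],[0,0,-6],[0,0,0],[0,0,0],[0,0,0],[0,0,0],[0,0,0],[0,0,0],[0,0,0],[0,0,0],[0,0,0],[0,0,0]]}'
python3 -m crank '{"hand":[-0.95,-0.95],"dp":[[0,0,0],[0,0,0]],"rotation":[[0,0,0],[0,0,0]]}'
python3 - <<'E'
from seg import *
p,c,st=shot("wrist","w10.png");print(st['eef_pos'],st['orientation'])
z=st['eef_pos'][2]+.004
for n,f,X,r in [("red",red,(.4316,.2276,z),80),("head",dark,(.4316,.13,z),50)]:
    u,v=proj(c,X).astype(int);print(n,u,v)
    for q in blobs(p,(max(u-40,0),max(v-r,0),u+40,v+r),f)[:1]: print(q[0],q[1],[onz(c,x,z)[:2].round(4) for x in [q[0],*q[3]]])
cv2.imwrite("pics/c10.png",p[0:400,180:480])
E
```

```text
t: 28.32
eef_pos: [0.4321, 0.1943, 0.0953]
orientation: [3.141, -0.0, 1.569]
contact_force: [0.3, 0.1, -1.2]
finger_gap: 0.191
grip_force: 20.0
t: 28.58
eef_pos: [0.432, 0.192, 0.095]
orientation: [-3.141, 0.001, 1.57]
contact_force: [0.5, -0.7, -0.5]
finger_gap: 0.191
grip_force: 20.0
[0.43200748 0.19201143 0.09498939] [-3.14108631e+00  5.12963264e-04  1.56961557e+00]
red 325 237
[326.5 236.5] [159.  35.] [array([0.432 , 0.2279]), array([0.4246, 0.2632]), array([0.4395, 0.2632]), array([0.4405, 0.1875]), array([0.4235, 0.1875])]
head 325 412
[324.26747513 371.66401196] [20.8 79.1] [array([0.4308, 0.1557]), array([0.4106, 0.1613]), array([0.4508, 0.1625]), array([0.4514, 0.15  ]), array([0.4104, 0.1487])]
```

View pics/c10.png

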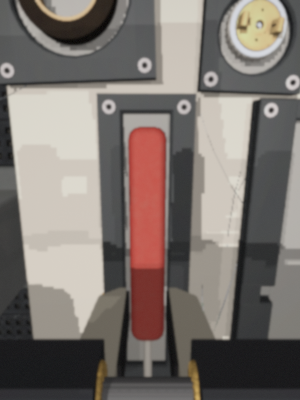

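The brush hangs straight over its trough, with its far end about 86 mm from the TCP, so it is held at mid-length. Lowering and releasing.

```bash
python3 -m crank '{"hand":[-0.95,-0.95,-0.95,-0.95,-0.95,-0.95],"dp":[[0.0006,-0.0008,0.035],[0,0,0.025],[0,0,0.012],[0,0,0.005],[0,0,0.002],[0,0,0]],"rotation":[[0,0,0],[0,0,0],[0,0,0],[0,0,0],[0,0,0],[0,0,0]]}'
```

```text
t: 29.38
eef_pos: [0.4321, 0.1929, 0.0167]
orientation: [3.141, -0.0, 1.568]
contact_force: [0.5, 1.1, -0.5]
finger_gap: 0.19
grip_force: 20.0
```

```bash
python3 -m crank '{"hand":[-0.95,-0.4,-0.4,-0.4,0,0.5,1],"dp":[[0,-0.001,0.001],[0,0,0],[0,0,0],[0,0,0],[0,0,-0.04],[0,0,-0.05],[-0.03,0.005,-0.05]],"rotation":[[0,0,0],[0,0,0],[0,0,0],[0,0,0],[0,0,0],[0,0,0],[0,0,0]]}'
python3 -m crank '{"hand":[1,1,1,1,1,1,1,1,1,1],"dp":[[-0.0555,0.0085,0],[-0.0555,0.0085,0],[-0.0555,0.0085,0],[-0.0555,0.0085,0],[-0.0555,0.0085,0],[-0.0555,0.0085,0],[-0.0555,0.0085,0],[-0.0555,0.0085,0],[-0.0555,0.0085,0],[-0.0555,0.0085,0]],"rotation":[[0,0,0],[0,0,0],[0,0,0],[0,0,0],[0,0,0],[0,0,0],[0,0,0],[0,0,0],[0,0,0],[0,0,0]]}'
python3 -m crank '{"hand":[1,1,1,1],"dp":[[0,0,0],[0,0,0],[0,0,0],[0,0,0]],"rotation":[[0,0,-9],[0,0,-9],[0,0,-6.3],[0,0,0]]}'
python3 - <<'E'
from h import *
p,c,st=shot("wrist","w11.png");print(st['eef_pos'],st['orientation'])
t,ct,_=shot("top","top3.png")
for X in [(.498,-.338,.0135),(.5435,-.441,.0135),(.562,-.480,.0135)]: print(proj(c,X).round())
cv2.imwrite("pics/c11.png",np.hstack([p[0:440,200:460],cv2.resize(t[260:370,115:290],None,fx=2.5,fy=4)]))
E
```

```text
t: 30.25
eef_pos: [0.435, 0.1636, 0.1566]
orientation: [-3.141, -0.0, 1.571]
contact_force: [0.8, -0.4, -0.2]
finger_gap: 0.575
grip_force: 0.0
t: 31.5
eef_pos: [0.5192, -0.3941, 0.155]
orientation: [3.142, -0.0, 1.568]
contact_force: [1.0, -0.5, -0.9]
finger_gap: 0.999
grip_force: 0.0
t: 32.0
eef_pos: [0.5191, -0.3923, 0.1548]
orientation: [-3.141, -0.001, 1.992]
contact_force: [-0.4, -0.3, 0.5]
finger_gap: 0.998
grip_force: 0.0
[ 0.51907935 -0.39228745  0.15484424] [-3.14138916e+00 -5.89689056e-04  1.99152110e+00]
[331. 161.]
[330. 288.]
[331. 331.]
```

View pics/c11.png

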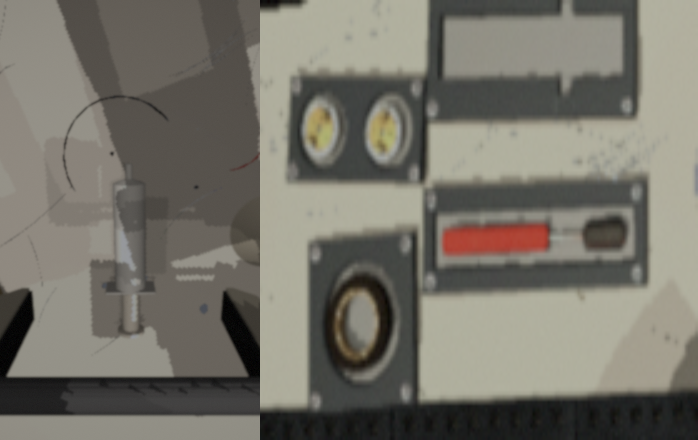

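The brush lies in its trough. In w11 the syringe is aligned with the tool (axis column 329, flange row 288, as predicted). Picking it at its balance point.

```bash
python3 -m crank '{"hand":[1,1,1,1,1,-0.9,-0.9,-0.9,-0.9,-0.9,-0.9,-0.9],"dp":[[-0.001,0.0025,0.04],[0,0,0.04],[0,0,0.04],[0,0,0.02],[0,0,0.006],[0,0,0],[0,0,0],[0,0,0],[0,0,0],[0,0,0],[0,0,0],[0,0,0]],"rotation":[[0,0,0],[0,0,0],[0,0,0],[0,0,0],[0,0,0],[0,0,0],[0,0,0],[0,0,0],[0,0,0],[0,0,0],[0,0,0],[0,0,0]]}' 20
python3 -m crank '{"hand":[-0.9,-0.9],"dp":[[0,0,0],[0,0,0]],"rotation":[[0,0,0],[0,0,0]]}'
```

```text
t: 33.6
eef_pos: [0.5219, -0.3922, 0.0091]
orientation: [-3.142, -0.0, 1.993]
contact_force: [-1.3, -1.1, -0.0]
finger_gap: 0.298
grip_force: 0.1
t: 33.85
eef_pos: [0.5219, -0.3922, 0.0091]
orientation: [-3.142, -0.0, 1.993]
contact_force: [0.6, 0.3, 0.5]
finger_gap: 0.277
grip_force: 20.0
```

```bash
python3 -m crank '{"hand":[-0.9,-0.9,-0.9,-0.9,-0.9,-0.9],"dp":[[0,0,-0.04],[0,0,-0.05],[0,0,-0.04],[0,0,0],[0,0,0],[0,0,0]],"rotation":[[0,0,0],[0,0,9],[0,0,9],[0,0,7.2],[0,0,0],[0,0,0]]}'
python3 -m crank '{"hand":[-0.9,-0.9,-0.9,-0.9,-0.9,-0.9,-0.9,-0.9,-0.9,-0.9,-0.9,-0.9],"dp":[[0.05,-0.02,0],[0.05,-0.02,0],[0.054,0,0],[0.054,0,0],[0.054,0,0],[0.054,0,0],[0.054,0,0],[0.054,0,0],[0.054,0,0],[0.054,0.03,0],[0.054,0.03,0.01],[0,0,0]],"rotation":[[0,0,0],[0,0,0],[0,0,0],[0,0,0],[0,0,0],[0,0,0],[0,0,0],[0,0,0],[0,0,0],[0,0,0],[0,0,0],[0,0,0]]}'
python3 -m crank '{"hand":[-0.9,-0.9],"dp":[[0,0,0],[0,0,0]],"rotation":[[0,0,0],[0,0,0]]}'
```

```text
t: 34.6
eef_pos: [0.5215, -0.3918, 0.1382]
orientation: [-3.14, -0.001, 1.555]
contact_force: [0.7, -0.5, -0.5]
finger_gap: 0.276
grip_force: 20.0
t: 36.1
eef_pos: [0.5526, 0.1966, 0.1269]
orientation: [-3.139, -0.0, 1.559]
contact_force: [-1.5, -0.4, -0.5]
finger_gap: 0.276
grip_force: 20.0
t: 36.35
eef_pos: [0.5518, 0.192, 0.1292]
orientation: [-3.141, 0.0, 1.552]
contact_force: [-0.5, -0.1, -0.7]
finger_gap: 0.279
grip_force: 20.0
```

```bash
python3 -m crank '{"hand":[-0.9,-0.9,-0.9,-0.9],"dp":[[0.0228,-0.0104,0.03],[0,0,0.03],[0,0,0],[0,0,0]],"rotation":[[0,0,0],[0,0,0],[0,0,0],[0,0,0]]}'
python3 - <<'E'
from h import *
p,c,st=shot("wrist","w12b.png");print(st['eef_pos'],st['orientation'])
for X in [(.5079,.2868,.02),(.5782,.2846,.02)]: print("screw",proj(c,X).round(1))
cv2.imwrite("pics/c12.png",cv2.resize(p[0:400,200:460],None,fx=1.5,fy=1.5))
E
```

```text
t: 36.85
eef_pos: [0.5433, 0.2154, 0.0705]
orientation: [3.14, -0.0, 1.552]
contact_force: [-0.0, 0.5, -0.5]
finger_gap: 0.28
grip_force: 20.0
[0.54326385 0.21542766 0.07053024] [ 3.13994623e+00 -2.67332191e-04  1.55156071e+00]
screw [261.9 151.1]
screw [385.6 152.7]
```

View pics/c12.png

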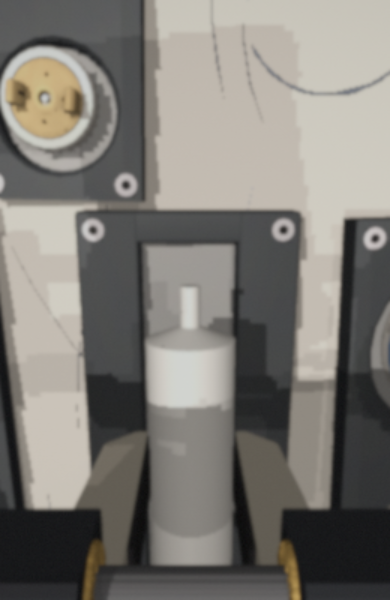

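Cradle screws are within 1–2 mm of prediction, and the syringe tip is 57 mm ahead of the TCP, as it should be. Lowering.

```bash
python3 -m crank '{"hand":[-0.9,-0.9,-0.9,-0.9,-0.9],"dp":[[-0.001,-0.0006,0.03],[0,0,0.012],[0,0,0.005],[0,0,0.002],[0,0,0]],"rotation":[[0,0,0],[0,0,0],[0,0,0],[0,0,0],[0,0,0]]}'
python3 -m crank '{"hand":[-0.9],"dp":[[0,0,0]],"rotation":[[0,0,0]]}'
```

```text
t: 37.52
eef_pos: [0.5423, 0.2154, 0.0208]
orientation: [3.141, -0.0, 1.553]
contact_force: [0.3, 0.5, -0.8]
finger_gap: 0.281
grip_force: 20.0
t: 37.65
eef_pos: [0.5423, 0.2154, 0.0207]
orientation: [3.141, -0.0, 1.553]
contact_force: [-0.2, -0.1, -0.4]
finger_gap: 0.277
grip_force: 20.0
```

```bash
python3 -m crank '{"hand":[-0.4,-0.1,-0.1,-0.1,0.2,0.5,1,1,1,1,1],"dp":[[0,0,0],[0,0,0],[0,0,0],[0,0,0],[0,0,-0.05],[0,0,-0.06],[0,0,-0.06],[0,-0.02,-0.06],[0.02,-0.02,-0.05],[0,0,0],[0,0,0]],"rotation":[[0,0,0],[0,0,0],[0,0,0],[0,0,0],[0,0,0],[0,0,0],[0,0,0],[0,0,0],[0,0,0],[0,0,0],[0,0,0]]}'
python3 - <<'E'
from h import *
p,c,st=shot("wrist","w13.png");print(st['eef_pos'],st['t'])
cv2.imwrite("pics/c13.png",cv2.resize(p[:380,120:540],None,fx=1.5,fy=1.5))
E
```

```text
t: 39.02
eef_pos: [0.502, 0.2358, 0.2987]
orientation: [-3.141, 0.0, 1.553]
contact_force: [-0.3, -0.4, -0.8]
finger_gap: 1.0
grip_force: 0.0
[0.50204877 0.23580868 0.29872051] 39.025
```

View pics/c13.png

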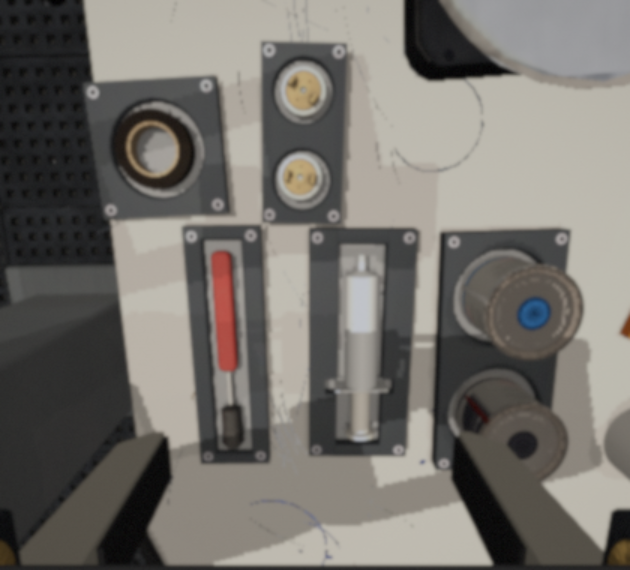

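Everything is in its recess. One numeric check that the syringe is seated (flange down in the slot, axis at z about 0.0215), not perched.

```bash
python3 - <<'E'
from h import *
st=bot.state();c=cam("wrist",st);O=np.array([.5425,.1945])
f=lambda y,z,x=0:(proj(c,[O[0]+x+y*.0175,O[1]+y,z])-[120,0])*1.5
for z in (.0215,.0335): print(z,"flange L,R",f(-.0325,z,-.022).round(),f(-.0325,z,.022).round(),"tip",f(.077,z).round(),"end",f(-.077,z).round())
print("slot walls at top",f(-.0265,.02,-.029).round(),f(-.0385,.02,.029).round())
g=cv2.imread("pics/w13.png");cv2.imwrite("pics/c14.png",cv2.resize(g[150:310,315:405],None,fx=3.7,fy=3.7,interpolation=2))
E
```

```text
0.0215 flange L,R [334. 387.] [386. 386.] tip [364. 255.] end [359. 435.]
0.0335 flange L,R [335. 392.] [388. 391.] tip [365. 256.] end [360. 441.]
slot walls at top [326. 380.] [394. 392.]
```

View pics/c14.png

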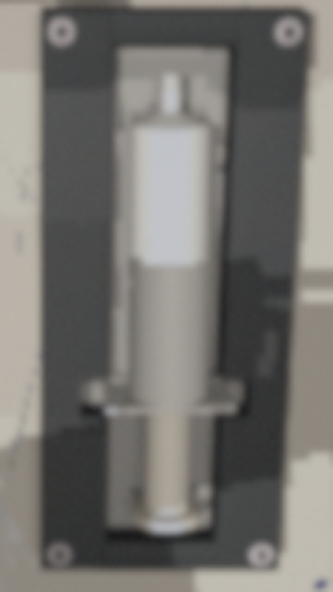

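The flange sits in the slot: its top edge is at row 390, against about 392 expected seated and 397 perched, and it already entered the slot before release without contact force. Handing in.

```bash
python3 -c "
from station import bot
print(bot.hand_in())"
```

```text
the job is handed in; nothing more can be done
None
```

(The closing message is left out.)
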